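# Sort out the muddled stands

## Task

The four things on the stands have got mixed up: put each one upright in the middle of its own stand - the spice jar on the round coaster, the salt shaker on the square mat, the dropper bottle on the oblong slate and the garlic on the hexagonal trivet. The triangular trivet is the free spot to park something on the way. Do not tip anything over on the way, leave the brown cup where it stands, and let go of everything at the end.

Things in the scene. Friction and masses are not known exactly. Their poses are not given: they have to be found in the camera images.
- spice_jar: Spice jar: straight round glass jar with a white cap and a paper label, 46 mm in diameter over its whole height, 100 mm high, about 0.11 kg. Its home is the round coaster. Origin at the centre of its underside, z up; it starts upright near the middle (within 8 mm) of a stand that is not its own.
- salt_shaker: Salt shaker: round glass body 44 mm in diameter up to 66 mm of height, then a narrower domed grey metal cap (34 mm), 90 mm high in all, about 0.10 kg. Its home is the square mat. Origin at the centre of its underside, z up; it starts upright near the middle (within 8 mm) of a stand that is not its own.
- dropper_bottle: Dropper bottle: slim brown bottle, round body 33 mm in diameter up to 62 mm of height, then a dark collar 24 mm wide and a thin black rubber bulb (13 mm), 102 mm high in all, about 0.07 kg. Its home is the oblong slate. Origin at the centre of its underside, z up; it starts upright near the middle (within 8 mm) of a stand that is not its own.
- garlic: Garlic: whole pale bulb, rigid, roughly round, about 53 mm across at its widest, 52 mm high with its pointed tip up, flattened below; grip it across its widest part, 20 to 25 mm above its underside. Its home is the hexagonal trivet. Origin at the centre of its underside, z up; it starts upright near the middle (within 8 mm) of a stand that is not its own.
- round_coaster: Round white ceramic coaster, 86 mm in diameter: home of the spice jar. All the stands are fixed to the table and 10 mm thick; origin at the centre of the underside, z up, so its top is 10 mm above the origin.
- square_mat: Square cork mat, 78 x 78 mm: home of the salt shaker. All the stands are fixed to the table and 10 mm thick; origin at the centre of the underside, z up, so its top is 10 mm above the origin.
- oblong_slate: Oblong (rectangular) grey slate, 64 mm along its x and 104 mm along its y: home of the dropper bottle. All the stands are fixed to the table and 10 mm thick; origin at the centre of the underside, z up, so its top is 10 mm above the origin.
- hexagon_trivet: Six-sided pale wooden trivet, 94 mm across its corners: home of the garlic. All the stands are fixed to the table and 10 mm thick; origin at the centre of the underside, z up, so its top is 10 mm above the origin.
- triangle_trivet: Three-sided pale wooden trivet, corners 64 mm and sides 32 mm from its centre: the spare spot, empty at the start. All the stands are fixed to the table and 10 mm thick; origin at the centre of the underside, z up, so its top is 10 mm above the origin.
- cup: Brown cup: dark glazed, empty, loose, 72 mm in diameter, 67 mm high, a bystander to leave where it stands. Origin at the centre of its underside, z up. The other bystanders among the stands are fixed, at most 90 mm high and, like the cup, begin at least 50 mm from any stand's centre; things carried with their feet 100 mm above the table pass over all. Taller things stand along the back and sides.

How it is judged:
At the end, for the whole second after the job is handed in: Spice jar on the round coaster, salt shaker on the square mat, dropper bottle on the oblong slate, garlic on the hexagonal trivet: each within 15 mm of the middle of its stand, resting on it, upright within 7 degrees, at rest and released (horizontal distance between spice_jar and round_coaster below 0.015 m and z of spice_jar in the frame of round_coaster between 0.005 and 0.016 m and angle between each of spice_jar, salt_shaker, dropper_bottle, garlic's own z axis and vertical below 0.12 rad and linear speed of each of spice_jar, salt_shaker, dropper_bottle, garlic below 0.02 m/s and contact force between each of spice_jar, salt_shaker, dropper_bottle, garlic and the fingers below 0.1 N and horizontal distance between salt_shaker and square_mat below 0.015 m and z of salt_shaker in the frame of square_mat between 0.005 and 0.016 m and horizontal distance between dropper_bottle and oblong_slate below 0.015 m and z of dropper_bottle in the frame of oblong_slate between 0.005 and 0.016 m and horizontal distance between garlic and hexagon_trivet below 0.015 m and z of garlic in the frame of hexagon_trivet between 0.005 and 0.016 m); the robot touches nothing.
It fails at once if one of the four things is tipped over (more than 35 degrees) (angle between any of spice_jar, salt_shaker, dropper_bottle, garlic's own z axis and vertical above 0.6 rad).
It fails at once if the brown cup is disturbed: moved by more than 20 mm or tipped (distance of cup from where it was at the start of the episode above 0.02 m or angle between cup's own z axis and vertical above 0.3 rad).
It also fails if it takes over 144 s, if anything falls off the work surface, if the arm or the gripper's body presses on something with over 40 N, if the wrist force passes 120 N, or if a joint passes its speed limit or range.

## Robot

A 7-joint arm with a two-finger parallel gripper is mounted at the origin on a cart in front of the work surface, level with it; the furniture and walls round the work are solid. World frame = base frame: x ahead of the robot, y to its left, z up, the work surface at z = 0. Lengths are in m, angles in rad, forces in N, time in s.
With the tool pointing down it reaches from about 0.425 to 0.925 m from the base axis. Payload 6.8 kg.
Tool frame: the origin (TCP) lies between the finger pads; the fingertips stand r.tcp_to_tips ahead of it and the grasp point (between the pads) lies 3 mm ahead of it (r.tcp_to_tips is the distance from the TCP to the fingertips, in m); z points along the fingers, y is the line along which they close (so a half turn about z gives the same grasp; the last joint's range is limited). The gripper opens to 85 mm and grips with 20 to 120 N. Pads are 22 mm wide; open, the fingers measure 114 mm over their backs; the gripper's body (76 mm by 85 mm) begins 54 mm behind the grasp point. The pads swing forward as they close: fully open they stand 13 mm farther back than shut.
Start: joints at [1.04, 0.477, 0.022, 1.555, -0.011, 1.109, -0.083], TCP at [0.277, -0.616, 0.253] pointing down, gripper open.
Joint ranges: [-2.96, 2.96], [-0.34, 2.1], [-1.41, 1.46], [0.24, 2.44], [-1.37, 4.51], [0.17, 1.92], [-2.96, 2.96]. Speed limits (rad/s): [2.39, 2.39, 3.14, 3.14, 3.14, 3.14, 3.14].

## Interface

Orientations are given as a rotation vector (axis times angle).
In Python, from bench import r gives the robot as it stands. The module is installed in compiled form; this text tells all that it offers.
- The arm moves only by the tool step_arm, never from a script. Its argument "moves" is a list of rows, each an object of numbers: "rx", "ry", "rz": the turn, a rotation vector about the tool's x, y, z in degrees; "dx", "dy", "dz": the shift along the tool's x, y, z in mm; "gripper": the opening, from -1 (shut) to 1 (fully open). In form: [{"rx": .., "ry": .., "rz": .., "dx": .., "dy": .., "dz": .., "gripper": ..}, ...]. A call has 1 to 20 rows; each row shifts and turns the commanded pose from where the row before left it, along the tool's axes as they then stand; what a row does not reach is not made up. A row lasts 1/8 s, in which the tool goes at most 62.5 mm and 10.7 degrees, less where a joint would pass 70% of its speed; a pose out of reach is approached as far as the arm can. A call is refused whole if a number of a shift passes 62.5 or a number of a turn 10.7, either way. A call with a gripper value outside its range is refused whole. The fingers move at their own pace and stop on an object; "grip_force" is the grip in N (left out, the last holds). Time passes only in rows, so rows that do not move let the fingers close. It gives the time, the measured TCP pose, the force, the opening and the grip force at its end, in the units of the state.
- r.get_obs(): the state, without advancing time (a new reading comes with each control period).
- r.grab_frame(name): name is "side" or "top"; returns the picture (420x560x3 uint8, blue, green, red); there is no depth.
- r.camera_info(name): a dict with "mtx" (3x3 intrinsics, pixels), "rvec" (rotation vector, rad) and "tvec" (3), from world to camera coordinates, as OpenCV has them. Camera axes: x right, y down, z forward; pixel columns grow to the right and rows downward; lengths in m; the calibration is good to about 2 mm. A picture is of the moment at which its call begins. camera_info takes no time and is no camera call.
- r.hand_in(): hands the job in; it is judged then, once.
The state is a dict: "clock": time; "joints": joint angles; "qvel": joint speeds; "tau": joint torques, N m; "tcp_pos": TCP position; "orientation": TCP orientation; "contact_force": force on the tool from outside, world axes, zero at the start; "moment": the same for the moment, N m; "grip_width": finger opening in m; "gripper_force": force on a finger pad.
Only numpy, scipy, OpenCV 4.12 (cv2) and the standard library are available. Lean on these libraries where they do the work, as an engineer would, in place of code of your own. Each camera call takes 0.05 s, during which the arm holds its last target. There are 200 camera calls.

## Working session

There is one attempt and no reset: what is moved stays moved. The work goes in short steps, Python scripts to look and compute and a tool call to move; the robot and the scene stay as the last step left them, time stands still between calls to the robot, and variables do not carry over. Pictures are saved under pics/ and viewed, at most 14 in all, crops included, and the job is handed in when it is done.

Besides the shell and the picture viewer there is one more tool, called after "Request:" as name(argument=value, ...) on one line, values as JSON. step_arm: Moves the arm, as the interface text tells. Its arguments: {"type":"object","properties":{"moves":{"type":"array","items":{"type":"object","properties":{"rx":{"type":"number"},"ry":{"type":"number"},"rz":{"type":"number"},"dx":{"type":"number"},"dy":{"type":"number"},"dz":{"type":"number"},"gripper":{"type":"number"}}}},"grip_force":{"type":"number"}},"required":["moves"]}

```bash
mkdir -p pics; python3 - <<'E'
from bench import r
import cv2
for n in("top","side"):
    cv2.imwrite(f"pics/{n}0.png",r.grab_frame(n)); c=r.camera_info(n); print(n,c)
o=r.get_obs();print({k:o[k] for k in("clock","tcp_pos","orientation","grip_width")},r.tcp_to_tips)
E
```

```text
top {'mtx': array([[485.9129063 ,   0.        , 274.51885424],
       [  0.        , 485.9129063 , 215.07064253],
       [  0.        ,   0.        ,   1.        ]]), 'rvec': array([ 2.16904383, -2.10530002,  0.16486441]), 'tvec': array([-0.00134956,  0.50878413,  1.02843191])}
side {'mtx': array([[392.36710244,   0.        , 279.96079536],
       [  0.        , 392.36710244, 211.18296012],
       [  0.        ,   0.        ,   1.        ]]), 'rvec': array([ 0.38496068, -2.68492535,  1.31949648]), 'tvec': array([0.48106707, 0.12166402, 0.87771029])}
{'clock': 0.1, 'tcp_pos': array([ 0.27673877, -0.61511331,  0.25239846]), 'orientation': array([-3.07007968e+00, -6.58927310e-01,  7.28949640e-04]), 'grip_width': 0.08564492290149739} 0.022
```

View pics/top0.png

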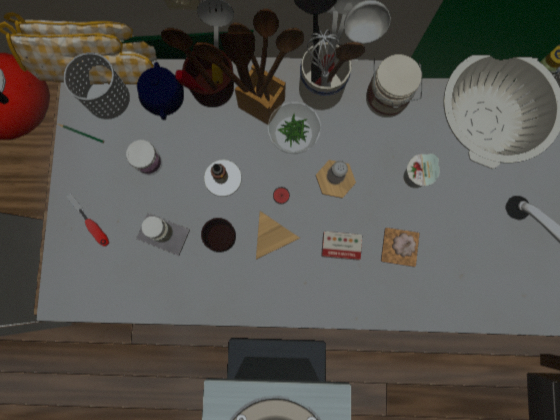

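View pics/side0.png

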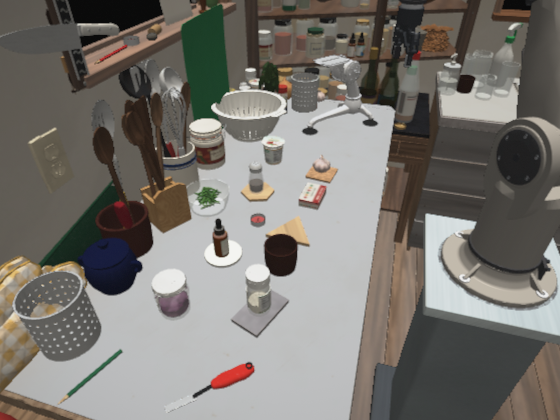

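The top picture shows the dropper bottle on the coaster (222,178), the salt shaker on the hexagon (336,178) and the garlic on the square (401,246). The spice jar is on the slate (163,234), the triangle (274,236) is free, and the cup is at (219,235). I'll zoom in for accuracy.

```bash
cat > h.py <<'E'
import numpy as np,cv2
from bench import r
def cam(n):
    c=r.camera_info(n);return c["mtx"],np.array(c["rvec"],float),np.array(c["tvec"],float)
def back(n,uv,z):
    K,rv,t=cam(n);R=cv2.Rodrigues(rv)[0]
    d=R.T@np.linalg.inv(K)@np.array([uv[0],uv[1],1.]);o=-R.T@t
    return (o+d*(z-o[2])/d[2])
def proj(n,P):
    K,rv,t=cam(n);return cv2.projectPoints(np.float64(P).reshape(-1,1,3),rv,t,K,None)[0].reshape(-1,2)
E
python3 - <<'E'
from h import *
im=cv2.imread("pics/top0.png");c=im[125:275,125:445]
cv2.imwrite("pics/z0.png",cv2.resize(cv2.convertScaleAbs(c,alpha=1.5),None,fx=2.5,fy=2.5,interpolation=cv2.INTER_CUBIC))
im=cv2.imread("pics/side0.png");c=im[130:340,190:350]
cv2.imwrite("pics/z1.png",cv2.resize(cv2.convertScaleAbs(c,alpha=1.3),None,fx=2.8,fy=2.8,interpolation=cv2.INTER_CUBIC))
for uv in[(222,178),(336,178),(401,246),(163,234),(274,236)]:print(back("top",uv,.01).round(3))
print(-cv2.Rodrigues(cam("top")[1])[0].T@cam("top")[2])
E
```

```text
[0.596 0.137 0.01 ]
[ 0.604 -0.124  0.01 ]
[ 0.452 -0.271  0.01 ]
[0.463 0.263 0.01 ]
[0.466 0.014 0.01 ]
[0.34066862 0.00714326 1.09564098]
```

View pics/z0.png

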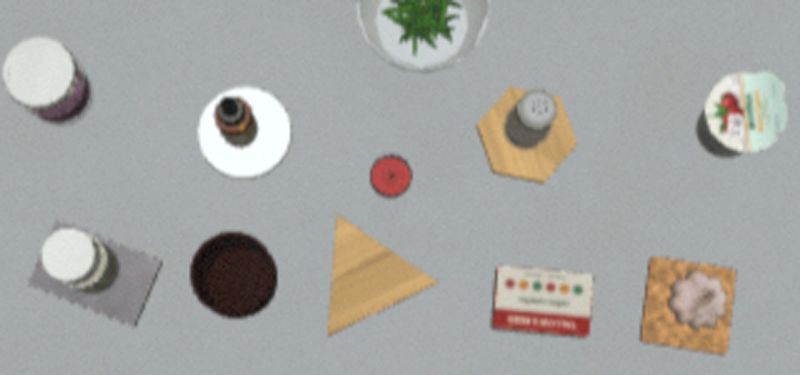

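View pics/z1.png

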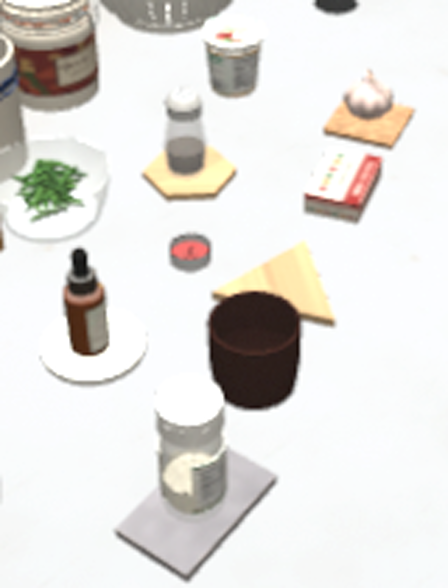

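The zooms show all stand edges clearly: coaster centre (245,132), hexagon (527,135), square (688,306), slate (97,273) and triangle (368,277). The thing tops are jar (72,256), dropper (231,106), shaker (537,105) and garlic (699,300).

```bash
python3 - <<'E'
from h import *
f=lambda X,Y,z:(back("top",(125+(X+.5)/2.5-.5,125+(Y+.5)/2.5-.5),z)*1000).round(0)[:2]
S=dict(coaster=(245,132,.01),hexa=(527,135,.01),square=(688.5,306,.01),slate=(97,273,.01),tri=(368,277,.01),cup=(234,274,.067),
jar=(72,256,.11),drop=(231,105,.112),salt=(537,104,.097),garlic=(698,300,.035),box1=(544,300,.02),jar2=(40,70,.08),yog=(745,112,.08))
for k,v in S.items():print(k,f(*v))
for n,cs in dict(slate=[(60,221),(162,258),(136,325),(30,287)],sq=[(650,257),(736,268),(727,355),(641,343)],tri=[(340,215),(437,282),(328,334)],hexa=[(478,128),(516,88),(562,98),(577,140),(541,182),(492,172)]).items():print(n,[list(f(*c,.01)) for c in cs])
# side check: stand edges / object bases from z1 (scale 2.8, offset 190,130)
g=lambda X,Y,z:(back("side",(190+(X+.5)/2.8-.5,130+(Y+.5)/2.8-.5),z)*1000).round(0)[:2]
S=dict(coaster=(94,342,.01),square=(369,120,.01),slate=(196,512,.01),hexa=(189,172,.01),jar=(190,400,.11),drop=(80,256,.112),salt=(182,95,.097),garlic=(369,98,.035))
for k,v in S.items():print("side",k,g(*v))
E
```

```text
coaster [597. 135.]
hexa [ 602. -123.]
square [ 449. -269.]
slate [463. 262.]
tri [467.  19.]
cup [459. 132.]
jar [465. 260.]
drop [596. 136.]
salt [ 608. -121.]
garlic [ 452. -271.]
box1 [ 450. -138.]
jar2 [630. 307.]
yog [ 611. -302.]
slate [[np.float64(509.0), np.float64(299.0)], [np.float64(478.0), np.float64(205.0)], [np.float64(417.0), np.float64(224.0)], [np.float64(449.0), np.float64(322.0)]]
sq [[np.float64(492.0), np.float64(-235.0)], [np.float64(485.0), np.float64(-312.0)], [np.float64(407.0), np.float64(-303.0)], [np.float64(415.0), np.float64(-226.0)]]
tri [[np.float64(523.0), np.float64(46.0)], [np.float64(464.0), np.float64(-44.0)], [np.float64(415.0), np.float64(53.0)]]
hexa [[np.float64(607.0), np.float64(-78.0)], [np.float64(646.0), np.float64(-112.0)], [np.float64(638.0), np.float64(-155.0)], [np.float64(598.0), np.float64(-169.0)], [np.float64(558.0), np.float64(-136.0)], [np.float64(566.0), np.float64(-91.0)]]
side coaster [596. 139.]
side square [ 448. -259.]
side slate [461. 277.]
side hexa [ 601. -113.]
side jar [465. 267.]
side drop [592. 153.]
side salt [ 605. -115.]
side garlic [ 451. -262.]
```

Request:
step_arm(moves=[{"rz": 8.1,"gripper": 1},{"rz": 8.1},{"rz": 8.0},{"dx": 17,"dy": -34},{"dx": 17,"dy": -34},{"dx": 17,"dy": -34},{"dx": 17,"dy": -34},{"dx": 17,"dy": -34},{"dx": 17,"dy": -34},{"dx": 17,"dy": -34},{"dx": 17,"dy": -34},{"dx": 17,"dy": -34},{"dx": 17,"dy": -34,"dz": 30},{"dz": 30},{}], grip_force=25)

```text
invalid input at $.moves[0]: expected keys rx, ry, rz, dx, dy, dz, gripper
```

Request:
step_arm(moves=[{"rx": 0,"ry": 0,"rz": 8.1,"dx": 0,"dy": 0,"dz": 0,"gripper": 1},{"rx": 0,"ry": 0,"rz": 8.1,"dx": 0,"dy": 0,"dz": 0,"gripper": 1},{"rx": 0,"ry": 0,"rz": 8,"dx": 0,"dy": 0,"dz": 0,"gripper": 1},{"rx": 0,"ry": 0,"rz": 0,"dx": 25,"dy": -49,"dz": 0,"gripper": 1},{"rx": 0,"ry": 0,"rz": 0,"dx": 25,"dy": -49,"dz": 0,"gripper": 1},{"rx": 0,"ry": 0,"rz": 0,"dx": 25,"dy": -49,"dz": 0,"gripper": 1},{"rx": 0,"ry": 0,"rz": 0,"dx": 25,"dy": -49,"dz": 0,"gripper": 1},{"rx": 0,"ry": 0,"rz": 0,"dx": 25,"dy": -49,"dz": 0,"gripper": 1},{"rx": 0,"ry": 0,"rz": 0,"dx": 25,"dy": -49,"dz": 20,"gripper": 1},{"rx": 0,"ry": 0,"rz": 0,"dx": 25,"dy": -49,"dz": 40,"gripper": 1},{"rx": 0,"ry": 0,"rz": 0,"dx": 0,"dy": 0,"dz": 0,"gripper": 1}], grip_force=25)

```text
clock: 1.48
tcp_pos: [0.4501, -0.271, 0.1938]
orientation: [-3.137, -0.013, 0.007]
contact_force: [-0.6, 0.1, -0.3]
grip_width: 0.0858
gripper_force: 0.0
```

Request:
step_arm(moves=[{"rx": 0,"ry": 0,"rz": 0.5,"dx": 2,"dy": 0,"dz": 40,"gripper": 1},{"rx": 0,"ry": 0,"rz": 0,"dx": 0,"dy": 0,"dz": 40,"gripper": 1},{"rx": 0,"ry": 0,"rz": 0,"dx": 0,"dy": 0,"dz": 30,"gripper": 1},{"rx": 0,"ry": 0,"rz": 0,"dx": 0,"dy": 0,"dz": 20,"gripper": 1},{"rx": 0,"ry": 0,"rz": 0,"dx": 0,"dy": 0,"dz": 15,"gripper": 1},{"rx": 0,"ry": 0,"rz": 0,"dx": 0,"dy": 0,"dz": 10,"gripper": 1},{"rx": 0,"ry": 0,"rz": 0,"dx": 0,"dy": 0,"dz": 0,"gripper": 1},{"rx": 0,"ry": 0,"rz": 0,"dx": 0,"dy": 0,"dz": 0,"gripper": 1}], grip_force=25)

```text
clock: 2.48
tcp_pos: [0.4523, -0.2768, 0.0422]
orientation: [3.141, -0.013, 0.002]
contact_force: [-0.2, -0.0, 0.6]
grip_width: 0.0852
gripper_force: 0.0
```

```bash
python3 - <<'E'
from h import *
im=r.grab_frame("side")[90:230,220:420]
cv2.imwrite("pics/s1.png",cv2.resize(im,None,fx=4,fy=4,interpolation=cv2.INTER_CUBIC))
o=r.get_obs();print(o["clock"],o["tcp_pos"],o["contact_force"])
E
```

```text
2.525 [ 0.4522551  -0.27677459  0.04223688] [ 0.8298312  -0.46725311  0.49852771]
```

View pics/s1.png

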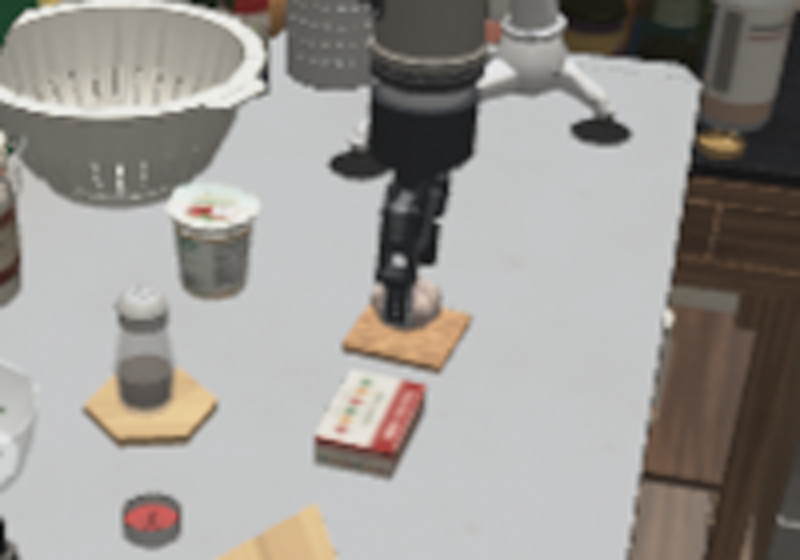

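The gripper straddles the garlic, with the near finger at about (395,300) in front of the bulb (408,300), lined up to within about 2 mm in x. I'll shift y slightly, go down 5 mm and close.

Request:
step_arm(moves=[{"rx": 0,"ry": 0,"rz": 0,"dx": 0,"dy": -5,"dz": 5,"gripper": 1},{"rx": 0,"ry": 0,"rz": 0,"dx": 0,"dy": 0,"dz": 0,"gripper": -1},{"rx": 0,"ry": 0,"rz": 0,"dx": 0,"dy": 0,"dz": 0,"gripper": -1},{"rx": 0,"ry": 0,"rz": 0,"dx": 0,"dy": 0,"dz": 0,"gripper": -1},{"rx": 0,"ry": 0,"rz": 0,"dx": 0,"dy": 0,"dz": 0,"gripper": -1},{"rx": 0,"ry": 0,"rz": 0,"dx": 0,"dy": 0,"dz": 0,"gripper": -1},{"rx": 0,"ry": 0,"rz": 0,"dx": 0,"dy": 0,"dz": 0,"gripper": -1}], grip_force=25)

```text
clock: 3.4
tcp_pos: [0.4519, -0.2714, 0.037]
orientation: [-3.141, 0.013, -0.0]
contact_force: [-1.4, 1.3, 5.8]
grip_width: 0.0495
gripper_force: 25.2
```

Request:
step_arm(moves=[{"rx": 0,"ry": 0,"rz": 0,"dx": 0,"dy": 0,"dz": -15,"gripper": -1},{"rx": 0,"ry": 0,"rz": 0,"dx": 0,"dy": 0,"dz": -40,"gripper": -1},{"rx": 0,"ry": 0,"rz": 0,"dx": 0,"dy": 0,"dz": -45,"gripper": -1},{"rx": 0,"ry": 0,"rz": 0,"dx": 0,"dy": -20,"dz": -20,"gripper": -1},{"rx": 0,"ry": 0,"rz": 0,"dx": 3,"dy": -45,"dz": 0,"gripper": -1},{"rx": 0,"ry": 0,"rz": 0,"dx": 3,"dy": -45,"dz": 0,"gripper": -1},{"rx": 0,"ry": 0,"rz": 0,"dx": 3,"dy": -45,"dz": 0,"gripper": -1},{"rx": 0,"ry": 0,"rz": 0,"dx": 3,"dy": -45,"dz": 0,"gripper": -1},{"rx": 0,"ry": 0,"rz": 0,"dx": 3,"dy": -45,"dz": 0,"gripper": -1},{"rx": 0,"ry": 0,"rz": 0,"dx": 0,"dy": -30,"dz": 0,"gripper": -1},{"rx": 0,"ry": 0,"rz": 0,"dx": 0,"dy": -15,"dz": 20,"gripper": -1},{"rx": 0,"ry": 0,"rz": 0,"dx": 0,"dy": 0,"dz": 0,"gripper": -1},{"rx": 0,"ry": 0,"rz": 0,"dx": 0,"dy": 0,"dz": 0,"gripper": -1}], grip_force=25)

```text
clock: 5.03
tcp_pos: [0.4695, 0.0174, 0.1373]
orientation: [3.141, -0.015, 0.001]
contact_force: [0.3, -0.4, -0.4]
grip_width: 0.0491
gripper_force: 26.1
```

Request:
step_arm(moves=[{"rx": 0,"ry": 0,"rz": 0,"dx": 0,"dy": 0,"dz": 40,"gripper": -1},{"rx": 0,"ry": 0,"rz": 0,"dx": 0,"dy": 0,"dz": 30,"gripper": -1},{"rx": 0,"ry": 0,"rz": 0,"dx": 0,"dy": 0,"dz": 15,"gripper": -1},{"rx": 0,"ry": 0,"rz": 0,"dx": 0,"dy": 0,"dz": 7,"gripper": -1},{"rx": 0,"ry": 0,"rz": 0,"dx": 0,"dy": 0,"dz": 5,"gripper": -1},{"rx": 0,"ry": 0,"rz": 0,"dx": 0,"dy": 0,"dz": 2,"gripper": -1},{"rx": 0,"ry": 0,"rz": 0,"dx": 0,"dy": 0,"dz": 0,"gripper": -1},{"rx": 0,"ry": 0,"rz": 0,"dx": 0,"dy": 0,"dz": 0,"gripper": -1}], grip_force=25)

```text
clock: 6.02
tcp_pos: [0.4695, 0.0184, 0.0379]
orientation: [-3.141, 0.013, -0.001]
contact_force: [0.1, 0.8, 0.2]
grip_width: 0.0494
gripper_force: 26.1
```

Request:
step_arm(moves=[{"rx": 0,"ry": 0,"rz": 0,"dx": 0,"dy": 0,"dz": 1,"gripper": -1},{"rx": 0,"ry": 0,"rz": 0,"dx": 0,"dy": 0,"dz": 0,"gripper": 1},{"rx": 0,"ry": 0,"rz": 0,"dx": 0,"dy": 0,"dz": 0,"gripper": 1},{"rx": 0,"ry": 0,"rz": 0,"dx": 0,"dy": 0,"dz": 0,"gripper": 1},{"rx": 0,"ry": 0,"rz": 0,"dx": 0,"dy": 0,"dz": 0,"gripper": 1},{"rx": 0,"ry": 0,"rz": 0,"dx": 0,"dy": 0,"dz": -20,"gripper": 1},{"rx": 0,"ry": 0,"rz": 0,"dx": 0,"dy": 0,"dz": -45,"gripper": 1},{"rx": 0,"ry": 0,"rz": 0,"dx": 0,"dy": 0,"dz": -55,"gripper": 1},{"rx": 0,"ry": 0,"rz": 0,"dx": 30,"dy": 30,"dz": -40,"gripper": 1},{"rx": 0,"ry": 0,"rz": 0,"dx": 40,"dy": 40,"dz": 0,"gripper": 1},{"rx": 0,"ry": 0,"rz": 0,"dx": 40,"dy": 40,"dz": 0,"gripper": 1},{"rx": 0,"ry": 0,"rz": 0,"dx": 26,"dy": 30,"dz": 0,"gripper": 1},{"rx": 0,"ry": 0,"rz": 0,"dx": 0,"dy": 0,"dz": 0,"gripper": 1},{"rx": 0,"ry": 0,"rz": 0,"dx": 0,"dy": 0,"dz": 0,"gripper": 1}], grip_force=25)

```text
clock: 7.78
tcp_pos: [0.6035, -0.122, 0.1961]
orientation: [-3.141, 0.012, 0.002]
contact_force: [-0.5, 0.5, 0.1]
grip_width: 0.0855
gripper_force: 0.0
```

```bash
python3 - <<'E'
from h import *
o=r.get_obs();print(o["tcp_pos"])
a=r.grab_frame("top")[130:280,130:430];b=r.grab_frame("side")[110:340,190:380]
cv2.imwrite("pics/p2t.png",cv2.resize(cv2.convertScaleAbs(a,alpha=1.5),None,fx=2.6,fy=2.6,interpolation=cv2.INTER_CUBIC))
cv2.imwrite("pics/p2s.png",cv2.resize(b,None,fx=2.6,fy=2.6,interpolation=cv2.INTER_CUBIC))
E
```

```text
[ 0.60346892 -0.12201544  0.19607713]
```

View pics/p2s.png

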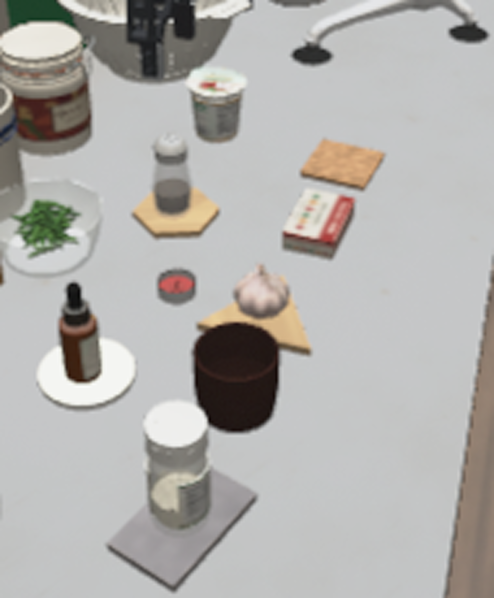

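The garlic stands upright on the triangle (262,292) and the cup has not moved. The salt shaker is next.

Request:
step_arm(moves=[{"rx": 0,"ry": 0,"rz": 0,"dx": 3,"dy": 0,"dz": 35,"gripper": 1},{"rx": 0,"ry": 0,"rz": 0,"dx": 0,"dy": 0,"dz": 35,"gripper": 1},{"rx": 0,"ry": 0,"rz": 0,"dx": 0,"dy": 0,"dz": 30,"gripper": 1},{"rx": 0,"ry": 0,"rz": 0,"dx": 0,"dy": 0,"dz": 20,"gripper": 1},{"rx": 0,"ry": 0,"rz": 0,"dx": 0,"dy": 0,"dz": 14,"gripper": 1},{"rx": 0,"ry": 0,"rz": 0,"dx": 0,"dy": 0,"dz": 0,"gripper": 1},{"rx": 0,"ry": 0,"rz": 0,"dx": 0,"dy": 0,"dz": 0,"gripper": -1},{"rx": 0,"ry": 0,"rz": 0,"dx": 0,"dy": 0,"dz": 0,"gripper": -1},{"rx": 0,"ry": 0,"rz": 0,"dx": 0,"dy": 0,"dz": 0,"gripper": -1},{"rx": 0,"ry": 0,"rz": 0,"dx": 0,"dy": 0,"dz": 0,"gripper": -1},{"rx": 0,"ry": 0,"rz": 0,"dx": 0,"dy": 0,"dz": 0,"gripper": -1},{"rx": 0,"ry": 0,"rz": 0,"dx": 0,"dy": 0,"dz": 0,"gripper": -1}], grip_force=25)

```text
clock: 9.38
tcp_pos: [0.6078, -0.1226, 0.0637]
orientation: [3.142, -0.013, 0.003]
contact_force: [-0.4, 0.1, 5.1]
grip_width: 0.0394
gripper_force: 24.9
```

Request:
step_arm(moves=[{"rx": 0,"ry": 0,"rz": 0,"dx": 0,"dy": 0,"dz": -10,"gripper": -1},{"rx": 0,"ry": 0,"rz": 0,"dx": 0,"dy": 0,"dz": -30,"gripper": -1},{"rx": 0,"ry": 0,"rz": 0,"dx": 0,"dy": 0,"dz": -40,"gripper": -1},{"rx": 0,"ry": 0,"rz": 0,"dx": 0,"dy": 0,"dz": -45,"gripper": -1},{"rx": 0,"ry": 0,"rz": 0,"dx": 0,"dy": 0,"dz": 0,"gripper": -1},{"rx": 0,"ry": 0,"rz": 0,"dx": 0,"dy": 0,"dz": 0,"gripper": -1}], grip_force=25)

```text
clock: 10.12
tcp_pos: [0.6065, -0.1228, 0.1873]
orientation: [3.142, -0.013, -0.001]
contact_force: [-0.7, 0.7, -2.0]
grip_width: 0.0388
gripper_force: 25.2
```

```bash
python3 - <<'E'
from h import *
o=r.get_obs();print(o["tcp_pos"],o["grip_width"])
b=r.grab_frame("side")[80:230,190:370]
cv2.imwrite("pics/p3s.png",cv2.resize(b,None,fx=4,fy=4,interpolation=cv2.INTER_CUBIC))
E
```

```text
[ 0.60652237 -0.12280377  0.18733899] 0.038849173573506764
```

View pics/p3s.png

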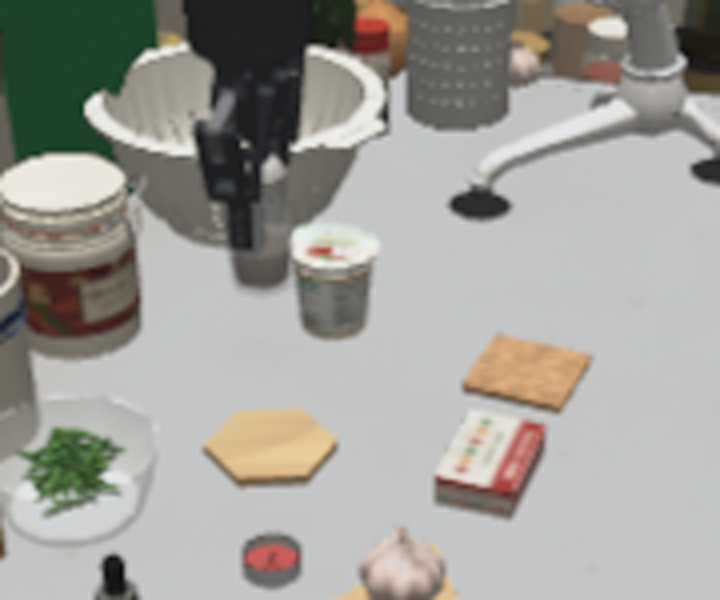

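The shaker is held upright: body edges at columns 232 and 290 near row 260, finger at column 243. I'll check its offset from the TCP by projection.

```bash
python3 - <<'E'
from h import *
o=r.get_obs();p=o["tcp_pos"]
K,rv,t=cam("side");print("cam",(-cv2.Rodrigues(rv)[0].T@t).round(3))
for dx in(0,-.01):
  q=(proj("side",[p+[dx,0,-.054],p+[dx,0,.036],p+[dx,.025,-.02]])-[190,80])*4+1.5
  print(dx,q.round(0).tolist())
# top image: cap
b=r.grab_frame("top")[130:230,280:400]
E
```

```text
cam [0.287 0.731 0.633]
0 [[260.0, 282.0], [254.0, 153.0], [245.0, 253.0]]
-0.01 [[275.0, 284.0], [270.0, 155.0], [260.0, 255.0]]
```

The base sits on the TCP axis, but the top leans about 6° towards -x. Lowering it onto the mat gently should right it.

Request:
step_arm(moves=[{"rx": 0,"ry": 0,"rz": 0,"dx": -15,"dy": 14,"dz": 0,"gripper": -1},{"rx": 0,"ry": 0,"rz": 0,"dx": -32,"dy": 30,"dz": 0,"gripper": -1},{"rx": 0,"ry": 0,"rz": 0,"dx": -32,"dy": 30,"dz": 0,"gripper": -1},{"rx": 0,"ry": 0,"rz": 0,"dx": -32,"dy": 30,"dz": 0,"gripper": -1},{"rx": 0,"ry": 0,"rz": 0,"dx": -30,"dy": 27,"dz": 0,"gripper": -1},{"rx": 0,"ry": 0,"rz": 0,"dx": -16,"dy": 15,"dz": 20,"gripper": -1},{"rx": 0,"ry": 0,"rz": 0,"dx": 0,"dy": 0,"dz": 40,"gripper": -1},{"rx": 0,"ry": 0,"rz": 0,"dx": 0,"dy": 0,"dz": 35,"gripper": -1},{"rx": 0,"ry": 0,"rz": 0,"dx": 0,"dy": 0,"dz": 15,"gripper": -1},{"rx": 0,"ry": 0,"rz": 0,"dx": 0,"dy": 0,"dz": 5,"gripper": -1},{"rx": 0,"ry": 0,"rz": 0,"dx": 0,"dy": 0,"dz": 0,"gripper": -1},{"rx": 0,"ry": 0,"rz": 0,"dx": 0,"dy": 0,"dz": 0,"gripper": -1}], grip_force=25)

```text
clock: 11.72
tcp_pos: [0.4496, -0.2678, 0.0736]
orientation: [3.141, -0.013, 0.003]
contact_force: [0.1, 0.1, -1.0]
grip_width: 0.0393
gripper_force: 25.3
```

Request:
step_arm(moves=[{"rx": 0,"ry": 0,"rz": 0,"dx": 0,"dy": 0,"dz": 3,"gripper": -1},{"rx": 0,"ry": 0,"rz": 0,"dx": 0,"dy": 0,"dz": 3,"gripper": -1},{"rx": 0,"ry": 0,"rz": 0,"dx": 0,"dy": 0,"dz": 2,"gripper": -1},{"rx": 0,"ry": 0,"rz": 0,"dx": 0,"dy": 0,"dz": 1.5,"gripper": -1},{"rx": 0,"ry": 0,"rz": 0,"dx": 0,"dy": 0,"dz": 0,"gripper": -1},{"rx": 0,"ry": 0,"rz": 0,"dx": 0,"dy": 0,"dz": 0,"gripper": -1}], grip_force=20)

```text
clock: 12.48
tcp_pos: [0.449, -0.2674, 0.0637]
orientation: [3.142, -0.013, 0.0]
contact_force: [-1.8, 1.9, 6.8]
grip_width: 0.039
gripper_force: 26.5
```

```bash
python3 - <<'E'
from h import *
o=r.get_obs();print(o["tcp_pos"],o["grip_width"],o["contact_force"])
b=r.grab_frame("side")[60:210,240:440]
cv2.imwrite("pics/p4s.png",cv2.resize(b,None,fx=4,fy=4,interpolation=cv2.INTER_CUBIC))
p=o["tcp_pos"]
print(((proj("side",[[p[0],p[1],.01],[p[0],p[1],.1],[.449,-.269,.01]])-[240,60])*4+1.5).round())
E
```

```text
[ 0.44904189 -0.26743277  0.06366867] 0.03897619509887002 [-1.81769697  1.89628714  6.78378388]
[[329. 446.]
 [337. 338.]
 [329. 445.]]
```

View pics/p4s.png

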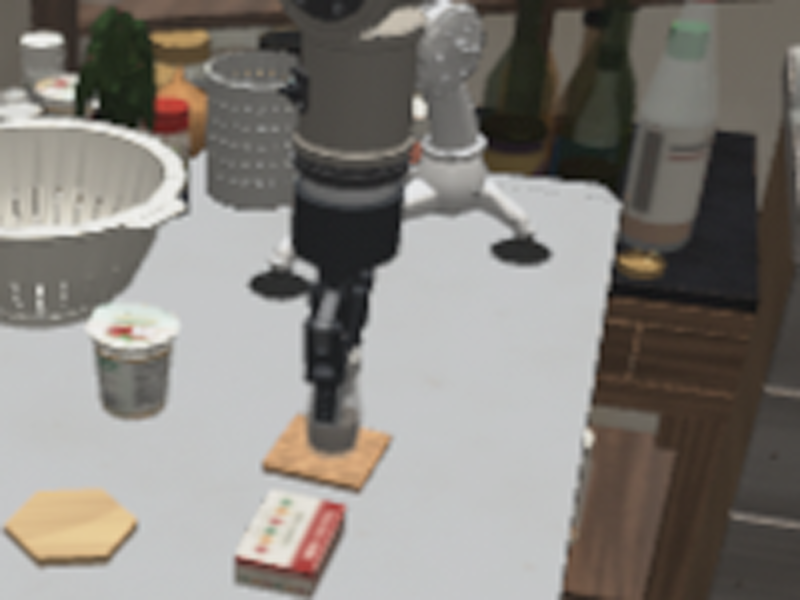

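Shaker base is at about (333,440) on the mat, whose corners average to (329,452). I'll release, lift clear and check from the top.

Request:
step_arm(moves=[{"rx": 0,"ry": 0,"rz": 0,"dx": 0,"dy": 0,"dz": 0,"gripper": 0.2},{"rx": 0,"ry": 0,"rz": 0,"dx": 0,"dy": 0,"dz": 0,"gripper": 1},{"rx": 0,"ry": 0,"rz": 0,"dx": 0,"dy": 0,"dz": 0,"gripper": 1},{"rx": 0,"ry": 0,"rz": 0,"dx": 0,"dy": 0,"dz": 0,"gripper": 1},{"rx": 0,"ry": 0,"rz": 0,"dx": 0,"dy": 0,"dz": 0,"gripper": 1},{"rx": 0,"ry": 0,"rz": 0,"dx": 0,"dy": 0,"dz": -20,"gripper": 1},{"rx": 0,"ry": 0,"rz": 0,"dx": 0,"dy": 0,"dz": -45,"gripper": 1},{"rx": 0,"ry": 0,"rz": 0,"dx": 0,"dy": 0,"dz": -50,"gripper": 1},{"rx": 0,"ry": 0,"rz": 0,"dx": 20,"dy": -50,"dz": -20,"gripper": 1},{"rx": 0,"ry": 0,"rz": 0,"dx": 20,"dy": -60,"dz": 0,"gripper": 1},{"rx": 0,"ry": 0,"rz": 0,"dx": 20,"dy": -60,"dz": 0,"gripper": 1},{"rx": 0,"ry": 0,"rz": 0,"dx": 0,"dy": 0,"dz": 0,"gripper": 1},{"rx": 0,"ry": 0,"rz": 0,"dx": 0,"dy": 0,"dz": 0,"gripper": 1}], grip_force=25)

```text
clock: 14.15
tcp_pos: [0.5095, -0.0998, 0.1979]
orientation: [3.141, -0.013, -0.001]
contact_force: [-0.7, -0.2, -0.5]
grip_width: 0.0853
gripper_force: 0.0
```

```bash
python3 - <<'E'
from h import *
print(r.get_obs()["tcp_pos"])
a=r.grab_frame("top")[200:290,360:440];b=r.grab_frame("side")[130:200,290:350]
A=cv2.resize(cv2.convertScaleAbs(a,alpha=1.6),None,fx=5,fy=5,interpolation=cv2.INTER_CUBIC);B=cv2.resize(b,None,fx=6.4286,fy=6.4286,interpolation=cv2.INTER_CUBIC)
print(A.shape,B.shape)
cv2.imwrite("pics/p5.png",np.hstack([A,B[:450]]))
E
```

```text
[ 0.50948649 -0.09982698  0.19789595]
(450, 400, 3) (450, 386, 3)
```

View pics/p5.png

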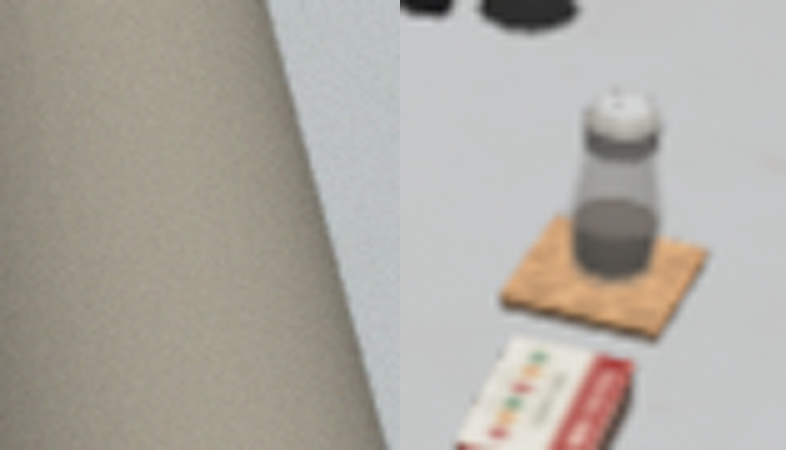

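The side view shows the shaker upright on the mat, base centre at about (614,259) against mat centre (605,272) in the zoom. The arm hides the top view. I'll convert these to mm.

```bash
python3 - <<'E'
from h import *
s=6.4286
f=lambda X,Y:(back("side",(290+(X-400+.5)/s-.5,130+(Y+.5)/s-.5),.01)*1000).round(1)[:2]
for q in[(614,259),(605,272),(614,280),(572,259),(656,259),(555,217),(708,252),(657,331),(502,295)]:print(q,f(*q))
q=[[.449,-.267,.01],[.449,-.267,.1],[.449,-.245,.01],[.449,-.269,.01],[.427,-.267,.01],[.471,-.267,.01]]
print(((proj("side",q)-[290,130])*s+s/2-.5+[400,0]).round())
E
```

```text
(614, 259) [ 447.3 -275. ]
(605, 272) [ 449.1 -262.5]
(614, 280) [ 443.7 -256.9]
(572, 259) [ 466.2 -269.5]
(656, 259) [ 428.5 -280.5]
(555, 217) [ 482.  -304.6]
(708, 252) [ 406.2 -293.5]
(657, 331) [ 416.7 -220.1]
(502, 295) [ 490.4 -229.8]
[[607. 267.]
 [620.  94.]
 [597. 292.]
 [608. 265.]
 [654. 274.]
 [561. 260.]]
```

Request:
step_arm(moves=[{"rx": 0,"ry": 0,"rz": 0,"dx": -13,"dy": -39,"dz": 0,"gripper": 1},{"rx": 0,"ry": 0,"rz": 0,"dx": -13,"dy": -39,"dz": 0,"gripper": 1},{"rx": 0,"ry": 0,"rz": 0,"dx": -14,"dy": -39,"dz": 20,"gripper": 1},{"rx": 0,"ry": 0,"rz": 0,"dx": 0,"dy": 0,"dz": 40,"gripper": 1},{"rx": 0,"ry": 0,"rz": 0,"dx": 0,"dy": 0,"dz": 40,"gripper": 1},{"rx": 0,"ry": 0,"rz": 0,"dx": 0,"dy": 0,"dz": 30,"gripper": 1},{"rx": 0,"ry": 0,"rz": 0,"dx": 0,"dy": 0,"dz": 20,"gripper": 1},{"rx": 0,"ry": 0,"rz": 0,"dx": 0,"dy": 0,"dz": 9,"gripper": 1},{"rx": 0,"ry": 0,"rz": 0,"dx": 0,"dy": 0,"dz": 0,"gripper": 1},{"rx": 0,"ry": 0,"rz": 0,"dx": 0,"dy": 0,"dz": 0,"gripper": -1},{"rx": 0,"ry": 0,"rz": 0,"dx": 0,"dy": 0,"dz": 0,"gripper": -1},{"rx": 0,"ry": 0,"rz": 0,"dx": 0,"dy": 0,"dz": 0,"gripper": -1},{"rx": 0,"ry": 0,"rz": 0,"dx": 0,"dy": 0,"dz": 0,"gripper": -1},{"rx": 0,"ry": 0,"rz": 0,"dx": 0,"dy": 0,"dz": 0,"gripper": -1},{"rx": 0,"ry": 0,"rz": 0,"dx": 0,"dy": 0,"dz": 0,"gripper": -1}], grip_force=25)

```text
clock: 16.12
tcp_pos: [0.4714, 0.018, 0.0401]
orientation: [3.142, -0.013, 0.003]
contact_force: [-2.1, -0.4, 6.7]
grip_width: 0.049
gripper_force: 24.6
```

Request:
step_arm(moves=[{"rx": 0,"ry": 0,"rz": 0,"dx": 0,"dy": 0,"dz": -15,"gripper": -1},{"rx": 0,"ry": 0,"rz": 0,"dx": 0,"dy": 0,"dz": -40,"gripper": -1},{"rx": 0,"ry": 0,"rz": 0,"dx": 0,"dy": 0,"dz": -50,"gripper": -1},{"rx": 0,"ry": 0,"rz": 0,"dx": 16,"dy": 20,"dz": -15,"gripper": -1},{"rx": 0,"ry": 0,"rz": 0,"dx": 33,"dy": 35,"dz": 0,"gripper": -1},{"rx": 0,"ry": 0,"rz": 0,"dx": 33,"dy": 35,"dz": 0,"gripper": -1},{"rx": 0,"ry": 0,"rz": 0,"dx": 33,"dy": 35,"dz": 0,"gripper": -1},{"rx": 0,"ry": 0,"rz": 0,"dx": 17,"dy": 15,"dz": 20,"gripper": -1},{"rx": 0,"ry": 0,"rz": 0,"dx": 0,"dy": 0,"dz": 40,"gripper": -1},{"rx": 0,"ry": 0,"rz": 0,"dx": 0,"dy": 0,"dz": 35,"gripper": -1},{"rx": 0,"ry": 0,"rz": 0,"dx": 0,"dy": 0,"dz": 15,"gripper": -1},{"rx": 0,"ry": 0,"rz": 0,"dx": 0,"dy": 0,"dz": 0,"gripper": -1},{"rx": 0,"ry": 0,"rz": 0,"dx": 0,"dy": 0,"dz": 0,"gripper": -1}], grip_force=25)

```text
clock: 17.75
tcp_pos: [0.6027, -0.1232, 0.0507]
orientation: [3.141, -0.013, 0.004]
contact_force: [0.3, -0.6, 0.7]
grip_width: 0.0489
gripper_force: 26.1
```

Next: lower it, release, lift, and head to the dropper bottle at (596,136).

Request:
step_arm(moves=[{"rx": 0,"ry": 0,"rz": 0,"dx": 0,"dy": 0,"dz": 5,"gripper": -1},{"rx": 0,"ry": 0,"rz": 0,"dx": 0,"dy": 0,"dz": 4,"gripper": -1},{"rx": 0,"ry": 0,"rz": 0,"dx": 0,"dy": 0,"dz": 2,"gripper": -1},{"rx": 0,"ry": 0,"rz": 0,"dx": 0,"dy": 0,"dz": 0,"gripper": -1},{"rx": 0,"ry": 0,"rz": 0,"dx": 0,"dy": 0,"dz": 0,"gripper": -1},{"rx": 0,"ry": 0,"rz": 0,"dx": 0,"dy": 0,"dz": 0,"gripper": 1},{"rx": 0,"ry": 0,"rz": 0,"dx": 0,"dy": 0,"dz": 0,"gripper": 1},{"rx": 0,"ry": 0,"rz": 0,"dx": 0,"dy": 0,"dz": 0,"gripper": 1},{"rx": 0,"ry": 0,"rz": 0,"dx": 0,"dy": 0,"dz": 0,"gripper": 1},{"rx": 0,"ry": 0,"rz": 0,"dx": 0,"dy": 0,"dz": -20,"gripper": 1},{"rx": 0,"ry": 0,"rz": 0,"dx": 0,"dy": 0,"dz": -45,"gripper": 1},{"rx": 0,"ry": 0,"rz": 0,"dx": 0,"dy": 0,"dz": -55,"gripper": 1},{"rx": 0,"ry": 0,"rz": 0,"dx": -10,"dy": -30,"dz": -40,"gripper": 1},{"rx": 0,"ry": 0,"rz": 0,"dx": 0,"dy": -50,"dz": 0,"gripper": 1},{"rx": 0,"ry": 0,"rz": 0,"dx": 0,"dy": -50,"dz": 0,"gripper": 1},{"rx": 0,"ry": 0,"rz": 0,"dx": 0,"dy": -50,"dz": 0,"gripper": 1},{"rx": 0,"ry": 0,"rz": 0,"dx": 0,"dy": -50,"dz": 0,"gripper": 1},{"rx": 0,"ry": 0,"rz": 0,"dx": 0,"dy": -28,"dz": 0,"gripper": 1},{"rx": 0,"ry": 0,"rz": 0,"dx": 0,"dy": 0,"dz": 0,"gripper": 1},{"rx": 0,"ry": 0,"rz": 0,"dx": 0,"dy": 0,"dz": 0,"gripper": 1}], grip_force=25)

```text
clock: 20.25
tcp_pos: [0.594, 0.1337, 0.1988]
orientation: [3.141, -0.015, 0.001]
contact_force: [-0.1, -0.5, -0.9]
grip_width: 0.0855
gripper_force: 0.0
```

```bash
python3 - <<'E'
from h import *
o=r.get_obs();print(o["tcp_pos"])
a=r.grab_frame("top")[150:280,300:440];b=r.grab_frame("side")[130:212,225:355]
A=cv2.resize(cv2.convertScaleAbs(a,alpha=1.5),None,fx=3,fy=3,interpolation=cv2.INTER_CUBIC);B=cv2.resize(b,(620//2*1+70,240),interpolation=cv2.INTER_CUBIC)
C=np.zeros((390,800,3),np.uint8);C[:390,:420]=A;C[:240,420:800]=B
cv2.imwrite("pics/p6.png",C)
E
```

```text
[0.59400243 0.13366805 0.19882851]
```

View pics/p6.png

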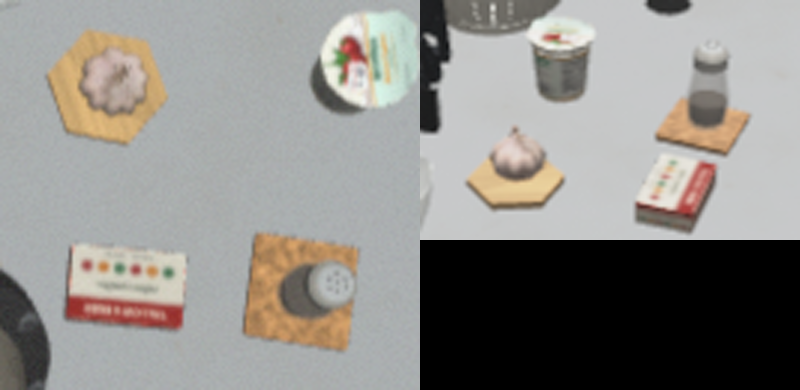

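The garlic (113,81) is near the hexagon's middle (107,86). The shaker cap (332,285) is over the mat, whose centre is (301,291). I'll compute both offsets.

```bash
python3 - <<'E'
from h import *
f=lambda X,Y,z:(back("top",(300+(X+.5)/3-.5,150+(Y+.5)/3-.5),z)*1000).round(1)[:2]
print("garlic",f(113,81,.035),"hex",f(107,86.5,.01),"cap",f(332,285,.092),"capside body",f(286,292,.04),"mat",f(301,291,.01))
E
```

```text
garlic [ 600.6 -124.1] hex [ 602.3 -122.6] cap [ 446.7 -269.4] capside body [ 446.1 -250.4] mat [ 450.2 -268.9]
```

Request:
step_arm(moves=[{"rx": 0,"ry": 0,"rz": 0,"dx": 2,"dy": -2,"dz": 35,"gripper": 1},{"rx": 0,"ry": 0,"rz": 0,"dx": 0,"dy": 0,"dz": 35,"gripper": 1},{"rx": 0,"ry": 0,"rz": 0,"dx": 0,"dy": 0,"dz": 30,"gripper": 1},{"rx": 0,"ry": 0,"rz": 0,"dx": 0,"dy": 0,"dz": 20,"gripper": 1},{"rx": 0,"ry": 0,"rz": 0,"dx": 0,"dy": 0,"dz": 10,"gripper": 1},{"rx": 0,"ry": 0,"rz": 0,"dx": 0,"dy": 0,"dz": 0,"gripper": 1},{"rx": 0,"ry": 0,"rz": 0,"dx": 0,"dy": 0,"dz": 0,"gripper": -1},{"rx": 0,"ry": 0,"rz": 0,"dx": 0,"dy": 0,"dz": 0,"gripper": -1},{"rx": 0,"ry": 0,"rz": 0,"dx": 0,"dy": 0,"dz": 0,"gripper": -1},{"rx": 0,"ry": 0,"rz": 0,"dx": 0,"dy": 0,"dz": 0,"gripper": -1},{"rx": 0,"ry": 0,"rz": 0,"dx": 0,"dy": 0,"dz": 0,"gripper": -1},{"rx": 0,"ry": 0,"rz": 0,"dx": 0,"dy": 0,"dz": 0,"gripper": -1},{"rx": 0,"ry": 0,"rz": 0,"dx": 0,"dy": 0,"dz": 0,"gripper": -1}], grip_force=25)

```text
clock: 21.98
tcp_pos: [0.5963, 0.1373, 0.0686]
orientation: [-3.141, 0.013, -0.002]
contact_force: [-1.0, -0.2, 5.7]
grip_width: 0.0318
gripper_force: 24.4
```

Request:
step_arm(moves=[{"rx": 0,"ry": 0,"rz": 0,"dx": 0,"dy": 0,"dz": -15,"gripper": -1},{"rx": 0,"ry": 0,"rz": 0,"dx": 0,"dy": 0,"dz": -40,"gripper": -1},{"rx": 0,"ry": 0,"rz": 0,"dx": 0,"dy": 0,"dz": -50,"gripper": -1},{"rx": 0,"ry": 0,"rz": 0,"dx": -15,"dy": 14,"dz": -15,"gripper": -1},{"rx": 0,"ry": 0,"rz": 0,"dx": -33,"dy": 30,"dz": 0,"gripper": -1},{"rx": 0,"ry": 0,"rz": 0,"dx": -33,"dy": 30,"dz": 0,"gripper": -1},{"rx": 0,"ry": 0,"rz": 0,"dx": -33,"dy": 30,"dz": 0,"gripper": -1},{"rx": 0,"ry": 0,"rz": 0,"dx": -15,"dy": 14,"dz": 20,"gripper": -1},{"rx": 0,"ry": 0,"rz": 0,"dx": 0,"dy": 0,"dz": 40,"gripper": -1},{"rx": 0,"ry": 0,"rz": 0,"dx": 0,"dy": 0,"dz": 35,"gripper": -1},{"rx": 0,"ry": 0,"rz": 0,"dx": 0,"dy": 0,"dz": 13,"gripper": -1},{"rx": 0,"ry": 0,"rz": 0,"dx": 0,"dy": 0,"dz": 0,"gripper": -1},{"rx": 0,"ry": 0,"rz": 0,"dx": 0,"dy": 0,"dz": 0,"gripper": -1}], grip_force=25)

```text
clock: 23.6
tcp_pos: [0.4667, 0.0201, 0.0812]
orientation: [-3.141, 0.013, -0.003]
contact_force: [0.7, 0.6, -1.1]
grip_width: 0.0321
gripper_force: 24.6
```

```bash
python3 - <<'E'
from h import *
o=r.get_obs();p=o["tcp_pos"];print(p,o["contact_force"])
b=r.grab_frame("side")[140:290,220:380]
cv2.imwrite("pics/p7.png",cv2.resize(b,None,fx=4,fy=4,interpolation=cv2.INTER_CUBIC))
print(((proj("side",[p+[0,0,-.0585],p+[0,0,.043]])-[220,140])*4+1.5).round())
E
```

```text
[0.46673714 0.0201106  0.08119426] [ 0.67761209  0.64349734 -1.10079302]
[[287. 345.]
 [290. 207.]]
```

View pics/p7.png

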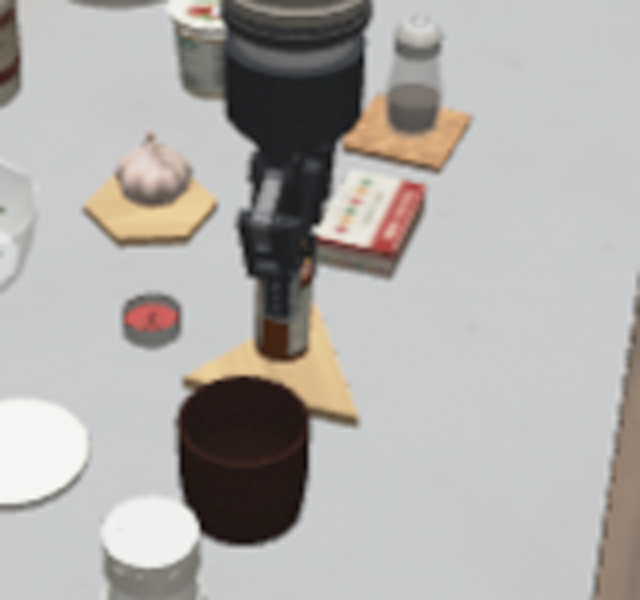

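The bottle hangs upright above the triangle, with its base at (282,350) against a predicted (287,345). I'll set it down, release and go to the jar.

Request:
step_arm(moves=[{"rx": 0,"ry": 0,"rz": 0,"dx": 0,"dy": 0,"dz": 6,"gripper": -1},{"rx": 0,"ry": 0,"rz": 0,"dx": 0,"dy": 0,"dz": 4,"gripper": -1},{"rx": 0,"ry": 0,"rz": 0,"dx": 0,"dy": 0,"dz": 2,"gripper": -1},{"rx": 0,"ry": 0,"rz": 0,"dx": 0,"dy": 0,"dz": 0,"gripper": -1},{"rx": 0,"ry": 0,"rz": 0,"dx": 0,"dy": 0,"dz": 0,"gripper": -1},{"rx": 0,"ry": 0,"rz": 0,"dx": 0,"dy": 0,"dz": 0,"gripper": 1},{"rx": 0,"ry": 0,"rz": 0,"dx": 0,"dy": 0,"dz": 0,"gripper": 1},{"rx": 0,"ry": 0,"rz": 0,"dx": 0,"dy": 0,"dz": 0,"gripper": 1},{"rx": 0,"ry": 0,"rz": 0,"dx": 0,"dy": 0,"dz": 0,"gripper": 1},{"rx": 0,"ry": 0,"rz": 0,"dx": 0,"dy": 0,"dz": 0,"gripper": 1},{"rx": 0,"ry": 0,"rz": 0,"dx": 0,"dy": 0,"dz": -20,"gripper": 1},{"rx": 0,"ry": 0,"rz": 0,"dx": 0,"dy": 0,"dz": -45,"gripper": 1},{"rx": 0,"ry": 0,"rz": 0,"dx": 0,"dy": 0,"dz": -50,"gripper": 1},{"rx": 0,"ry": 0,"rz": 0,"dx": 0,"dy": -40,"dz": -15,"gripper": 1},{"rx": 0,"ry": 0,"rz": 0,"dx": 0,"dy": -50,"dz": 0,"gripper": 1},{"rx": 0,"ry": 0,"rz": 0,"dx": 0,"dy": -50,"dz": 0,"gripper": 1},{"rx": 0,"ry": 0,"rz": 0,"dx": 0,"dy": -50,"dz": 0,"gripper": 1},{"rx": 0,"ry": 0,"rz": 0,"dx": -2,"dy": -51,"dz": 0,"gripper": 1},{"rx": 0,"ry": 0,"rz": 0,"dx": 0,"dy": 0,"dz": 0,"gripper": 1},{"rx": 0,"ry": 0,"rz": 0,"dx": 0,"dy": 0,"dz": 0,"gripper": 1}], grip_force=25)

```text
clock: 26.15
tcp_pos: [0.4657, 0.2603, 0.1977]
orientation: [3.141, -0.013, -0.001]
contact_force: [-0.0, -0.2, 0.1]
grip_width: 0.0859
gripper_force: 0.0
```

Request:
step_arm(moves=[{"rx": 0,"ry": 0,"rz": 0,"dx": 0,"dy": 0,"dz": 35,"gripper": 1},{"rx": 0,"ry": 0,"rz": 0,"dx": 0,"dy": 0,"dz": 35,"gripper": 1},{"rx": 0,"ry": 0,"rz": 0,"dx": 0,"dy": 0,"dz": 30,"gripper": 1},{"rx": 0,"ry": 0,"rz": 0,"dx": 0,"dy": 0,"dz": 20,"gripper": 1},{"rx": 0,"ry": 0,"rz": 0,"dx": 0,"dy": 0,"dz": 0,"gripper": 1},{"rx": 0,"ry": 0,"rz": 0,"dx": 0,"dy": 0,"dz": 0,"gripper": 1},{"rx": 0,"ry": 0,"rz": 0,"dx": 0,"dy": 0,"dz": 0,"gripper": -1},{"rx": 0,"ry": 0,"rz": 0,"dx": 0,"dy": 0,"dz": 0,"gripper": -1},{"rx": 0,"ry": 0,"rz": 0,"dx": 0,"dy": 0,"dz": 0,"gripper": -1},{"rx": 0,"ry": 0,"rz": 0,"dx": 0,"dy": 0,"dz": 0,"gripper": -1},{"rx": 0,"ry": 0,"rz": 0,"dx": 0,"dy": 0,"dz": 0,"gripper": -1},{"rx": 0,"ry": 0,"rz": 0,"dx": 0,"dy": 0,"dz": 0,"gripper": -1}], grip_force=25)

```text
clock: 27.65
tcp_pos: [0.4663, 0.2615, 0.0786]
orientation: [-3.141, 0.013, -0.002]
contact_force: [-0.3, 0.6, 4.4]
grip_width: 0.0443
gripper_force: 24.5
```

Request:
step_arm(moves=[{"rx": 0,"ry": 0,"rz": 0,"dx": 0,"dy": 0,"dz": -15,"gripper": -1},{"rx": 0,"ry": 0,"rz": 0,"dx": 0,"dy": 0,"dz": -40,"gripper": -1},{"rx": 0,"ry": 0,"rz": 0,"dx": 0,"dy": 0,"dz": -50,"gripper": -1},{"rx": 0,"ry": 0,"rz": 0,"dx": 16,"dy": 15,"dz": -15,"gripper": -1},{"rx": 0,"ry": 0,"rz": 0,"dx": 33,"dy": 32,"dz": 0,"gripper": -1},{"rx": 0,"ry": 0,"rz": 0,"dx": 33,"dy": 32,"dz": 0,"gripper": -1},{"rx": 0,"ry": 0,"rz": 0,"dx": 33,"dy": 32,"dz": 0,"gripper": -1},{"rx": 0,"ry": 0,"rz": 0,"dx": 16,"dy": 14,"dz": 20,"gripper": -1},{"rx": 0,"ry": 0,"rz": 0,"dx": 0,"dy": 0,"dz": 40,"gripper": -1},{"rx": 0,"ry": 0,"rz": 0,"dx": 0,"dy": 0,"dz": 35,"gripper": -1},{"rx": 0,"ry": 0,"rz": 0,"dx": 0,"dy": 0,"dz": 14,"gripper": -1},{"rx": 0,"ry": 0,"rz": 0,"dx": 0,"dy": 0,"dz": 0,"gripper": -1},{"rx": 0,"ry": 0,"rz": 0,"dx": 0,"dy": 0,"dz": 0,"gripper": -1}], grip_force=25)

```text
clock: 29.28
tcp_pos: [0.5967, 0.1353, 0.0906]
orientation: [-3.141, 0.013, -0.004]
contact_force: [0.2, -0.0, -1.0]
grip_width: 0.0446
gripper_force: 25.7
```

Request:
step_arm(moves=[{"rx": 0,"ry": 0,"rz": 0,"dx": 0,"dy": 0,"dz": 6,"gripper": -1},{"rx": 0,"ry": 0,"rz": 0,"dx": 0,"dy": 0,"dz": 4,"gripper": -1},{"rx": 0,"ry": 0,"rz": 0,"dx": 0,"dy": 0,"dz": 2,"gripper": -1},{"rx": 0,"ry": 0,"rz": 0,"dx": 0,"dy": 0,"dz": 0,"gripper": -1},{"rx": 0,"ry": 0,"rz": 0,"dx": 0,"dy": 0,"dz": 0,"gripper": -1},{"rx": 0,"ry": 0,"rz": 0,"dx": 0,"dy": 0,"dz": 0,"gripper": 1},{"rx": 0,"ry": 0,"rz": 0,"dx": 0,"dy": 0,"dz": 0,"gripper": 1},{"rx": 0,"ry": 0,"rz": 0,"dx": 0,"dy": 0,"dz": 0,"gripper": 1},{"rx": 0,"ry": 0,"rz": 0,"dx": 0,"dy": 0,"dz": 0,"gripper": 1},{"rx": 0,"ry": 0,"rz": 0,"dx": 0,"dy": 0,"dz": 0,"gripper": 1},{"rx": 0,"ry": 0,"rz": 0,"dx": 0,"dy": 0,"dz": -20,"gripper": 1},{"rx": 0,"ry": 0,"rz": 0,"dx": 0,"dy": 0,"dz": -45,"gripper": 1},{"rx": 0,"ry": 0,"rz": 0,"dx": 0,"dy": 0,"dz": -50,"gripper": 1},{"rx": 0,"ry": 0,"rz": 0,"dx": -20,"dy": 15,"dz": -5,"gripper": 1},{"rx": 0,"ry": 0,"rz": 0,"dx": -40,"dy": 36,"dz": 0,"gripper": 1},{"rx": 0,"ry": 0,"rz": 0,"dx": -40,"dy": 36,"dz": 0,"gripper": 1},{"rx": 0,"ry": 0,"rz": 0,"dx": -30,"dy": 28,"dz": 0,"gripper": 1},{"rx": 0,"ry": 0,"rz": 0,"dx": 0,"dy": 0,"dz": 0,"gripper": 1},{"rx": 0,"ry": 0,"rz": 0,"dx": 0,"dy": 0,"dz": 0,"gripper": 1}], grip_force=25)

```text
clock: 31.65
tcp_pos: [0.4658, 0.0216, 0.1983]
orientation: [-3.141, 0.013, -0.004]
contact_force: [0.3, 0.4, -0.3]
grip_width: 0.0853
gripper_force: 0.0
```

Request:
step_arm(moves=[{"rx": 0,"ry": 0,"rz": 0,"dx": 1,"dy": 1,"dz": 35,"gripper": 1},{"rx": 0,"ry": 0,"rz": 0,"dx": 0,"dy": 0,"dz": 35,"gripper": 1},{"rx": 0,"ry": 0,"rz": 0,"dx": 0,"dy": 0,"dz": 30,"gripper": 1},{"rx": 0,"ry": 0,"rz": 0,"dx": 0,"dy": 0,"dz": 20,"gripper": 1},{"rx": 0,"ry": 0,"rz": 0,"dx": 0,"dy": 0,"dz": 10,"gripper": 1},{"rx": 0,"ry": 0,"rz": 0,"dx": 0,"dy": 0,"dz": 0,"gripper": 1},{"rx": 0,"ry": 0,"rz": 0,"dx": 0,"dy": 0,"dz": 0,"gripper": -1},{"rx": 0,"ry": 0,"rz": 0,"dx": 0,"dy": 0,"dz": 0,"gripper": -1},{"rx": 0,"ry": 0,"rz": 0,"dx": 0,"dy": 0,"dz": 0,"gripper": -1},{"rx": 0,"ry": 0,"rz": 0,"dx": 0,"dy": 0,"dz": 0,"gripper": -1},{"rx": 0,"ry": 0,"rz": 0,"dx": 0,"dy": 0,"dz": 0,"gripper": -1},{"rx": 0,"ry": 0,"rz": 0,"dx": 0,"dy": 0,"dz": 0,"gripper": -1},{"rx": 0,"ry": 0,"rz": 0,"dx": 0,"dy": 0,"dz": 0,"gripper": -1}], grip_force=25)

```text
clock: 33.28
tcp_pos: [0.4664, 0.0201, 0.0675]
orientation: [-3.141, 0.013, -0.002]
contact_force: [0.4, -0.2, 6.5]
grip_width: 0.0317
gripper_force: 25.2
```

Request:
step_arm(moves=[{"rx": 0,"ry": 0,"rz": 0,"dx": 0,"dy": 0,"dz": -15,"gripper": -1},{"rx": 0,"ry": 0,"rz": 0,"dx": 0,"dy": 0,"dz": -40,"gripper": -1},{"rx": 0,"ry": 0,"rz": 0,"dx": 0,"dy": 0,"dz": -50,"gripper": -1},{"rx": 0,"ry": 0,"rz": 0,"dx": 0,"dy": -15,"dz": -15,"gripper": -1},{"rx": 0,"ry": 0,"rz": 0,"dx": 0,"dy": -35,"dz": 0,"gripper": -1},{"rx": 0,"ry": 0,"rz": 0,"dx": 0,"dy": -45,"dz": 0,"gripper": -1},{"rx": 0,"ry": 0,"rz": 0,"dx": 0,"dy": -45,"dz": 0,"gripper": -1},{"rx": 0,"ry": 0,"rz": 0,"dx": 0,"dy": -45,"dz": 0,"gripper": -1},{"rx": 0,"ry": 0,"rz": 0,"dx": -3,"dy": -40,"dz": 0,"gripper": -1},{"rx": 0,"ry": 0,"rz": 0,"dx": 0,"dy": -17,"dz": 10,"gripper": -1},{"rx": 0,"ry": 0,"rz": 0,"dx": 0,"dy": 0,"dz": 40,"gripper": -1},{"rx": 0,"ry": 0,"rz": 0,"dx": 0,"dy": 0,"dz": 40,"gripper": -1},{"rx": 0,"ry": 0,"rz": 0,"dx": 0,"dy": 0,"dz": 15,"gripper": -1},{"rx": 0,"ry": 0,"rz": 0,"dx": 0,"dy": 0,"dz": 0,"gripper": -1},{"rx": 0,"ry": 0,"rz": 0,"dx": 0,"dy": 0,"dz": 0,"gripper": -1}], grip_force=25)

```text
clock: 35.15
tcp_pos: [0.4656, 0.2624, 0.0832]
orientation: [-3.141, 0.014, -0.003]
contact_force: [-0.4, -0.0, -1.0]
grip_width: 0.0316
gripper_force: 25.1
```

Next: lower, release, and clear away towards the right for the final check.

Request:
step_arm(moves=[{"rx": 0,"ry": 0,"rz": 0,"dx": -2,"dy": 0,"dz": 8,"gripper": -1},{"rx": 0,"ry": 0,"rz": 0,"dx": 0,"dy": 0,"dz": 5,"gripper": -1},{"rx": 0,"ry": 0,"rz": 0,"dx": 0,"dy": 0,"dz": 2,"gripper": -1},{"rx": 0,"ry": 0,"rz": 0,"dx": 0,"dy": 0,"dz": 0,"gripper": -1},{"rx": 0,"ry": 0,"rz": 0,"dx": 0,"dy": 0,"dz": 0,"gripper": -1},{"rx": 0,"ry": 0,"rz": 0,"dx": 0,"dy": 0,"dz": 0,"gripper": 1},{"rx": 0,"ry": 0,"rz": 0,"dx": 0,"dy": 0,"dz": 0,"gripper": 1},{"rx": 0,"ry": 0,"rz": 0,"dx": 0,"dy": 0,"dz": 0,"gripper": 1},{"rx": 0,"ry": 0,"rz": 0,"dx": 0,"dy": 0,"dz": 0,"gripper": 1},{"rx": 0,"ry": 0,"rz": 0,"dx": 0,"dy": 0,"dz": 0,"gripper": 1},{"rx": 0,"ry": 0,"rz": 0,"dx": 0,"dy": 0,"dz": -20,"gripper": 1},{"rx": 0,"ry": 0,"rz": 0,"dx": 0,"dy": 0,"dz": -45,"gripper": 1},{"rx": 0,"ry": 0,"rz": 0,"dx": 0,"dy": 0,"dz": -50,"gripper": 1},{"rx": 0,"ry": 0,"rz": 0,"dx": 0,"dy": 50,"dz": -20,"gripper": 1},{"rx": 0,"ry": 0,"rz": 0,"dx": 0,"dy": 60,"dz": 0,"gripper": 1},{"rx": 0,"ry": 0,"rz": 0,"dx": 0,"dy": 60,"dz": 0,"gripper": 1},{"rx": 0,"ry": 0,"rz": 0,"dx": 0,"dy": 60,"dz": 0,"gripper": 1},{"rx": 0,"ry": 0,"rz": 0,"dx": 0,"dy": 60,"dz": 0,"gripper": 1},{"rx": 0,"ry": 0,"rz": 0,"dx": 0,"dy": 60,"dz": 0,"gripper": 1},{"rx": 0,"ry": 0,"rz": 0,"dx": 0,"dy": 0,"dz": 0,"gripper": 1}], grip_force=25)

```text
clock: 37.65
tcp_pos: [0.4591, -0.093, 0.202]
orientation: [3.14, -0.027, -0.001]
contact_force: [0.4, 0.6, 0.5]
grip_width: 0.0854
gripper_force: 0.0
```

```bash
python3 - <<'E'
from h import *
o=r.get_obs();print(o["clock"],o["tcp_pos"])
a=r.grab_frame("top")[150:270,130:250];b=r.grab_frame("side")[130:340,190:390]
C=np.zeros((420,780,3),np.uint8);C[:360,:360]=cv2.resize(cv2.convertScaleAbs(a,alpha=1.5),None,fx=3,fy=3,interpolation=cv2.INTER_CUBIC)
C[:420,380:780]=cv2.resize(b,(400,420),interpolation=cv2.INTER_CUBIC)
cv2.imwrite("pics/p8.png",C)
E
```

```text
37.65 [ 0.45910766 -0.09301553  0.20198894]
```

View pics/p8.png

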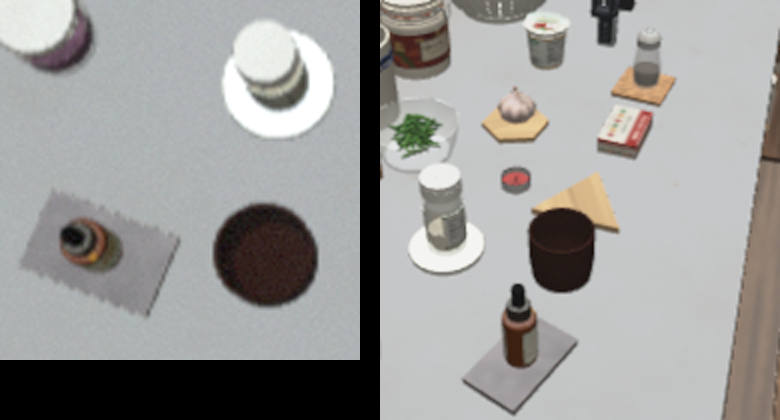

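All four things stand upright on their own stands. Jar cap is at (266,52) over the coaster (278,83), dropper bulb at (70,237) over the slate (101,251), and the cup is unmoved.

```bash
python3 - <<'E'
from h import *
f=lambda X,Y,z:(back("top",(130+(X+.5)/3-.5,150+(Y+.5)/3-.5),z)*1000).round(1)[:2]
print("jar",f(266,52,.11),"coaster",f(278,83,.01),"bulb",f(70,237,.112),"slate",f(101,251,.01),"cup",f(266,254,.067))
E
```

```text
jar [595.6 133.6] coaster [597.4 136.1] bulb [461.7 260.5] slate [464.4 262.8] cup [459.2 132.1]
```

Every thing is within 4 mm of the middle of its stand and the cup is where it was, so I'm handing in.

```bash
python3 -c "
from bench import r
print(r.hand_in())"
```

```text
the job is handed in; nothing more can be done
None
```

I put all four things upright on their own stands, each measured within about 4 mm of the middle, left the cup unmoved, released everything and handed the job in at about 38 s; `hand_in()` returned no verdict.

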